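# Change over the gluing vise and lay the glue tools away

### The arm

A 6-joint arm with a two-finger parallel gripper is mounted at the origin on the work surface. World frame = base frame: x ahead of the robot, y to its left, z up, the work surface at z = 0. Lengths are in m, angles in degrees, forces in N, time in s.
With the tool pointing down it reaches from about 0.4 to 0.825 m from the base axis. Payload 7 kg.
Tool frame: the origin (TCP) lies midway between the tips of the shut fingers; the grasp point (between the pads) lies 19 mm behind it; z points along the fingers, y is the direction in which the jaws open and shut (so a half turn about z gives the same grasp; the last joint's range is limited). The gripper opens to 88 mm and grips with 3 to 60 N. Pads are 19 mm wide; open, the fingers measure 130 mm over their backs; the gripper's body (78 mm by 193 mm) begins 47 mm behind the grasp point.
Start: joints at [92.023, 20.546, 0.682, 0, -70.136, -16.507], TCP at [0.169, 0.654, 0.195] pointing down, gripper open.
Joint ranges: [-176.03, 176.03], [-82.01, 121.73], [-58.28, 71.71], [-173.87, 95.51], [-174.79, -0.11], [-173.66, 173.66]. Speed limits (degrees/s): [136.94, 136.94, 172.46, 180, 180, 180].

### API

Orientations are given as a 3x3 rotation matrix whose columns are the frame's x, y, z axes.
In Python, from rig import robot gives the robot as it stands. Calls block until the motion is done:
- robot.goto(position, orientation): joint-space move of the TCP to a pose.
- robot.servo_line(position, ori=None, speed=0.15): straight line of the TCP; ori=None keeps the orientation; speed is the mean speed in m/s.
- robot.movej(angles): joint-space move.
- robot.move_gripper(opening): opening from 0.0 (shut) to 1.0 (fully open); the grip force is fixed at half the most; returns when the fingers have stopped.
- robot.dwell(seconds).
- robot.ik(position, orientation): joint angles nearest the present ones, or None.
- robot.grab_frame(name): name is "scene" or "side" or "wrist"; returns (picture, depth): 480x640x3 uint8, red, green, blue; 480x640 float32, m along the optical axis (not along the pixel's ray), 0 where there is no reading.
- robot.camera_info(name): a dict with "vfov" (degrees; the focal length in pixels is half the picture's height over the tangent of half this angle, whatever the lens; pixels are square), "cx", "cy" (the principal point, pixels), "k1" (the pictures are not rectified: a ray, as slopes to the right and down, at radius r is drawn at 1 + k1 r^2 times it, then the intrinsics apply), "view" (4x4, takes a point from world to camera coordinates); the wrist camera has in their place "T_tool_cam" (4x4, takes a point from camera to tool coordinates, whose origin is the TCP and whose axes are the flange's). Camera axes: x right, y down, z forward; pixel columns grow to the right and rows downward; lengths in m; the calibration is good to about 2 mm. A picture is of the moment at which its call begins: read the wrist's pose just before it. camera_info takes no time and is no camera call.
A pose or a line that the arm cannot do raises robot.Unreachable and nothing moves.
- robot.job_done(): hands the job in, once; it reports no verdict.
Readings, each from a call of its own:
- robot.read_t(): time.
- robot.read_qpos(): joint angles.
- robot.read_qvel(): joint speeds.
- robot.read_effort(): joint torques, N m.
- robot.read_position(): TCP position.
- robot.read_tcp_rot(): TCP orientation.
- robot.read_force(): force on the tool from outside, world axes, zero at the start.
- robot.read_ft_torque(): the same for the moment, N m.
- robot.read_grip_width(): opening from 0.0 (shut) to 1.0 (fully open).
Only numpy, scipy, OpenCV 4.12 (cv2) and the standard library are available. Lean on these libraries where they do the work, as an engineer would, in place of code of your own. Each camera call takes 0.05 s, during which the arm holds its last target.

### The job

The edge strips have set on the light wooden bar in the blue vise: draw the sliding jaw well open by its black knob while the bar lies there, lift the bar out and lay it flat in the wide cork-lined compartment of the tray; then lay the dark bar flat on the vise bed, across the middle of the jaws, and push the jaw home on it and let go. At any time, lay each glue tool that is out on the mat flat in the compartment lined in its handle's colour, with its head on the white drip strip. Leave the glue bottle, the green wipes and the clear box of discs where they stand.

Things in the scene. Friction and masses are not known exactly. Their poses are not given: they have to be found in the camera images.
- vise: low blue quick-slide vise, fixed, 175 x 100 mm. Origin mid-underside; x along the slide to the fixed jaw, y along the jaws, z up. Bed top at z = 26 mm; jaws 100 mm wide, tops at z = 44 mm. Fixed jaw face at x = +60 mm (jaw to 86 mm). End block, through which the rod slides: x = -72 to -88 mm, 60 mm wide, 50 mm high
- jaw (a joint): gap between the jaw faces in m, 0 shut to 0.085 fully open; grows as the knob is pulled to the vise's -x. No screw: slides with about 4 N of drag and stays where left. Moving jaw 25 mm thick, its face at vise x = 60 mm - gap. Reads about 0.044 when the jaws hold a bar
- knob (a point): centre of the black round knob on the rod of the moving jaw: 28 mm in diameter, 32 mm long along the vise's x, axis 36 mm above the bench. Pinch it from above across the vise's y; pull to -x to open, push to +x to close. Frame parallel to the vise's
- set_bar: finished bar, light wood with orange edge strips, 120 x 44 x 30 mm, 110 g. Origin at the centre of the underside, x along its length, z up. Starts lying flat on the vise bed between the closed jaws, its length along the jaws, standing 12 mm above the jaw tops
- next_bar: next bar, dark wood with orange edge strips, same size, mass and axes as set_bar. Starts lying flat on the mat
- tray: fixed aluminium tray, 200 x 235 mm. Origin mid-underside, x along the four compartments to the end with the white drip strip, z up. Floor at z = 4 mm, walls and ribs to z = 14 mm, 190 mm long inside. Ribs and long sides are cut out for fingers from x = -40 to +40 mm, down to the floor. Drip strip: x = +21 to +93 mm of the three tool compartments
- slot_bar (a point): centre of the floor of the cork-lined compartment, 60 mm wide; axes as the tray's
- slot_brush (a point): centre of the floor of the blue-lined compartment, 52 mm wide; axes as the tray's
- slot_knife (a point): centre of the floor of the red-lined compartment, 52 mm wide; axes as the tray's
- slot_spreader (a point): centre of the floor of the yellow-lined compartment, 52 mm wide; axes as the tray's
- brush: brush, 140 mm long: flat blue handle 20 mm wide, 12 mm thick, x = -70 to +22 mm; then steel ferrule and pale bristles, 28 mm wide and up to 10 mm thick, to x = +70 mm, flush with the underside. Origin at mid-length on the underside, x to the head, z up. 60 g, balances within 10 mm of the origin; grip across the handle at x = -3 mm. Lies flat on the mat; may be absent (None)
- knife: palette knife, 140 mm long: flat red handle 20 mm wide, 12 mm thick, x = -70 to +22 mm; then steel neck and blade 26 mm wide, 3 mm thick, to x = +70 mm, flush with the underside. Origin at mid-length on the underside, x to the head, z up. 60 g, balances within 10 mm of the origin; grip across the handle at x = -3 mm. Lies flat on the mat; may be absent (None)
- spreader: notched spreader, 140 mm long: flat yellow handle 20 mm wide, 12 mm thick, x = -70 to +22 mm; then white head 40 mm wide, 6 mm thick, to x = +70 mm, flush with the underside. Origin at mid-length on the underside, x to the head, z up. 60 g, balances within 10 mm of the origin; grip across the handle at x = -3 mm. Lies flat on the mat; may be absent (None)
- brush_tip (a point): point on the brush's head at x = 65 mm, 4 mm above the underside
- knife_tip (a point): point on the palette knife's blade at x = 65 mm, 4 mm above the underside
- spreader_tip (a point): point on the spreader's head at x = 65 mm, 4 mm above the underside
- glue: small white glue bottle with black and red label, 33 mm in diameter, 100 mm tall, upright beyond the mat; origin at the centre of its foot. Leave alone
- wipes: pack of lime-green wipes, 75 x 100 x 24 mm; origin at the centre of its underside. Leave alone
- discbox: clear open box with grey discs, 100 x 85 x 30 mm; origin at the centre of its underside. Leave alone
Things that resemble listed ones, but are neither listed nor needed, are in the scene too. Of the things shaped like the brush, the blue one is meant.

How it is judged (in metres and radians):
On the way, in this order (a step that is already met when the one before it is completed fails the run):
1. the jaw is drawn open past 55 mm while the light bar lies on the vise bed (value of joint jaw above 0.055 m and x of set_bar in the frame of vise between -0.03 and 0.046 m and y of set_bar in the frame of vise between -0.035 and 0.035 m and z of set_bar in the frame of vise between 0.022 and 0.03 m and angle between set_bar's own z axis and vertical below 0.08 rad), for 0.2 s.
2. the light bar lies flat in the cork-lined compartment, let go (x of set_bar in the frame of slot_bar between -0.037 and 0.037 m and y of set_bar in the frame of slot_bar between -0.015 and 0.015 m and z of set_bar in the frame of slot_bar between -0.004 and 0.004 m and angle between the x axis of set_bar and the x axis of slot_bar, either way round below 0.3 rad and angle between set_bar's own z axis and vertical below 0.08 rad and linear speed of set_bar below 0.02 m/s and contact force between the fingers and set_bar below 0.2 N), for 0.2 s.
3. the dark bar lies flat on the bed between the jaws, the jaw pushed home on it, both let go (x of next_bar in the frame of vise between 0.03 and 0.044 m and y of next_bar in the frame of vise between -0.035 and 0.035 m and z of next_bar in the frame of vise between 0.022 and 0.03 m and angle between next_bar's own z axis and vertical below 0.08 rad and value of joint jaw below 0.0465 m and contact force between the fingers and next_bar below 0.2 N and contact force between the fingers and jaw below 0.2 N), for 0.3 s.
At the end, for the whole second after the job is handed in: Light bar flat and lengthwise on the floor of the cork compartment; dark bar flat on the vise bed within 35 mm of mid-jaw, jaw gap under 46.5 mm; each tool present flat in its own compartment, head on the drip strip (within 22 mm of the centre line); all let go, bystanders within 30 mm (all of step 2 and all of step 3 and y of brush in the frame of slot_brush between -0.022 and 0.022 m and y of brush_tip in the frame of slot_brush between -0.022 and 0.022 m and x of brush_tip in the frame of slot_brush between 0.03 and 0.1 m and z of brush in the frame of slot_brush between -0.004 and 0.004 m and angle between each of brush, knife, spreader's own z axis and vertical below 0.08 rad and linear speed of each of brush, knife, spreader below 0.02 m/s and contact force between the fingers and brush below 0.2 N and y of knife in the frame of slot_knife between -0.022 and 0.022 m and y of knife_tip in the frame of slot_knife between -0.022 and 0.022 m and x of knife_tip in the frame of slot_knife between 0.03 and 0.1 m and z of knife in the frame of slot_knife between -0.004 and 0.004 m and contact force between the fingers and knife below 0.2 N and y of spreader in the frame of slot_spreader between -0.022 and 0.022 m and y of spreader_tip in the frame of slot_spreader between -0.022 and 0.022 m and x of spreader_tip in the frame of slot_spreader between 0.03 and 0.1 m and z of spreader in the frame of slot_spreader between -0.004 and 0.004 m and contact force between the fingers and spreader below 0.2 N and velocity of joint jaw between -0.01 and 0.01 m/s); the robot touches nothing.
It fails at once if the glue bottle is moved more than 30 mm or tipped over (distance of glue from where it was at the start of the episode above 0.03 m or angle between glue's own z axis and vertical above 0.5 rad).
It fails at once if the pack of wipes is moved more than 30 mm or tipped over (distance of wipes from where it was at the start of the episode above 0.03 m or angle between wipes's own z axis and vertical above 0.5 rad).
It fails at once if the box of discs is moved more than 30 mm or tipped over (distance of discbox from where it was at the start of the episode above 0.03 m or angle between discbox's own z axis and vertical above 0.5 rad).
Of brush, knife, spreader only 2 to 3 are there at a start; the rules pass over those that are not, and their reading is None.
At some moment in a run one of brush, knife, spreader may be knocked a few centimetres aside while the robot is not near it.
Once in a run the grip may slacken for a moment while it holds something.
It also fails if it takes over 210 s, if anything falls off the work surface, if the arm or the gripper's body presses on something with over 40 N, if the wrist force passes 120 N, or if a joint passes its speed limit or range.

## Working session

There is one attempt and no reset: what is moved stays moved. The work goes in short steps, each a Python script; the robot and the scene stay as the last script left them, time stands still between calls to the robot, and variables do not carry over. Pictures are saved under pics/ and viewed, and the job is handed in when it is done.

```bash
ls; mkdir -p pics
python3 - <<'E'
from rig import robot
import cv2,numpy as np
for n in ["scene","side","wrist"]:
    im,d=robot.grab_frame(n); cv2.imwrite(f"pics/{n}0.png",im[:,:,::-1]); np.savez(f"{n}0.npz",im=im,d=d)
    print(n,robot.camera_info(n),d.min(),d.max())
print(robot.read_t(),robot.read_tcp_rot())
E
```

```text
pics
scene {'vfov': 49.598287185133834, 'cx': 316.9140464512483, 'cy': 238.4654416734422, 'k1': -0.0328454935166606, 'view': array([[ 0.72932842,  0.68383025,  0.02135984, -0.44463528],
       [ 0.47786442, -0.48681934, -0.73119938, -0.19056825],
       [-0.48961787,  0.54349159, -0.68182933,  1.33857073],
       [ 0.        ,  0.        ,  0.        ,  1.        ]])} 0.0 3.4741614
side {'vfov': 48.88786446835565, 'cx': 321.61890415903815, 'cy': 232.3126614195115, 'k1': -0.0691480269727811, 'view': array([[ 0.95982318, -0.27985318, -0.02053439, -0.50741349],
       [-0.19940727, -0.6287663 , -0.75159143,  0.18365139],
       [ 0.19742392,  0.72548958, -0.65930923,  0.95933763],
       [ 0.        ,  0.        ,  0.        ,  1.        ]])} 0.0 2.888369
wrist {'vfov': 63.65835380200845, 'cx': 320.4637494145377, 'cy': 237.71251239390148, 'k1': 0.0227979893821327, 'T_tool_cam': array([[-3.64554153e-04, -9.58573104e-01, -2.84846400e-01,
         7.66465613e-02],
       [ 9.99999842e-01, -2.27792091e-04, -5.13254595e-04,
         1.32237843e-03],
       [ 4.27106293e-04, -2.84846542e-01,  9.58573036e-01,
        -1.91637645e-01],
       [ 0.00000000e+00,  0.00000000e+00,  0.00000000e+00,
         1.00000000e+00]])} 0.0 1.3713827
0.15 [[ 9.68200292e-01 -2.50176245e-01 -2.00162176e-04]
 [-2.50176300e-01 -9.68199519e-01 -1.22863847e-03]
 [ 1.13579236e-04  1.23964396e-03 -9.99999225e-01]]
```

View pics/scene0.png

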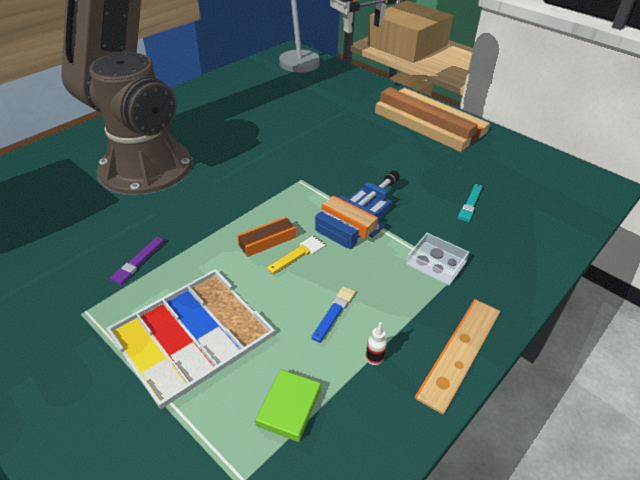

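View pics/side0.png

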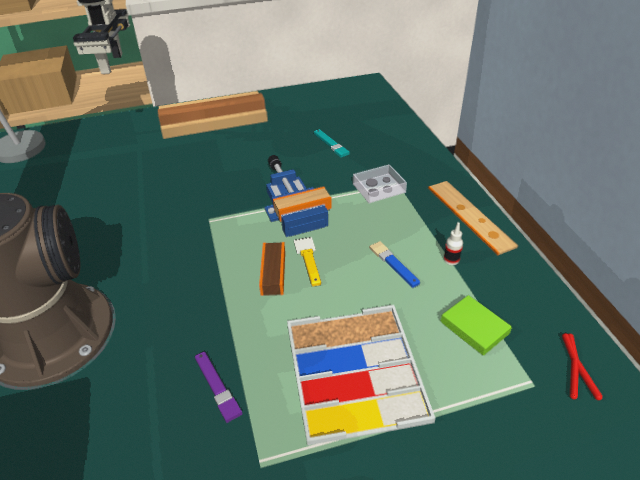

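View pics/wrist0.png

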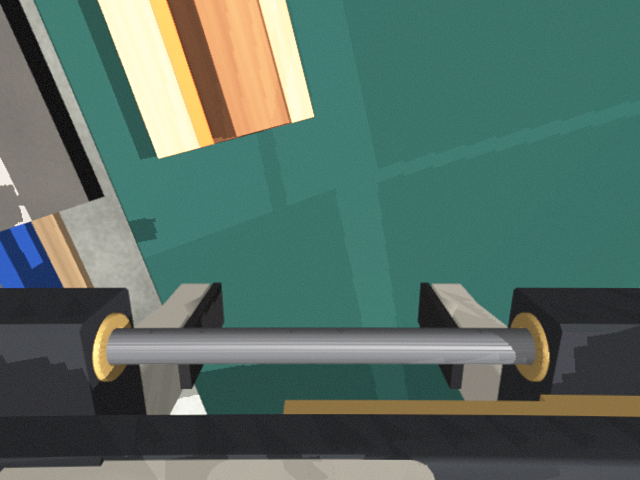

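```bash
cat > h.py <<'E'
import numpy as np,cv2
from rig import robot
def K(ci):
    f=240/np.tan(np.radians(ci["vfov"]/2)); return np.array([[f,0,ci["cx"]],[0,f,ci["cy"]],[0,0,1.]]),np.array([ci["k1"],0,0,0])
def T_cw(name,pose=None):  # camera->world
    ci=robot.camera_info(name)
    if name!="wrist": return np.linalg.inv(ci["view"])
    T=np.eye(4); T[:3,:3]=pose[1]; T[:3,3]=pose[0]; return T@ci["T_tool_cam"]
def rays(name,uv):
    k,d=K(robot.camera_info(name)); n=cv2.undistortPoints(np.array(uv,float).reshape(-1,1,2),k,d).reshape(-1,2)
    return np.c_[n,np.ones(len(n))]
def onplane(name,uv,z,pose=None):
    T=T_cw(name,pose); r=rays(name,uv)@T[:3,:3].T; o=T[:3,3]
    return o+r*((z-o[2])/r[:,2])[:,None]
def proj(name,P,pose=None):
    T=np.linalg.inv(T_cw(name,pose)); k,d=K(robot.camera_info(name)); P=np.array(P,float).reshape(-1,3)
    return cv2.projectPoints(P,cv2.Rodrigues(T[:3,:3])[0],T[:3,3],k,d)[0].reshape(-1,2)
def cloud(name,d,pose=None):
    v,u=np.mgrid[:480,:640]; r=rays(name,np.c_[u.ravel(),v.ravel()]); T=T_cw(name,pose)
    p=(r*d.reshape(-1,1))@T[:3,:3].T+T[:3,3]; p[d.ravel()==0]=np.nan; return p.reshape(480,640,3)
def grab(name,tag):
    pose=(np.array(robot.read_position()),np.array(robot.read_tcp_rot()))
    im,d=robot.grab_frame(name); cv2.imwrite(f"pics/{tag}.png",im[:,:,::-1]); np.savez(f"{tag}.npz",im=im,d=d,p=pose[0],R=pose[1]); return im,d,pose
def load(tag):
    z=np.load(f"{tag}.npz"); return z["im"],z["d"],(z["p"],z["R"]) if "p" in z else None
def R(yaw): # tool down; tool y (jaw opening) at yaw deg in world
    a=np.radians(yaw); y=np.array([np.cos(a),np.sin(a),0]); z=np.array([0,0,-1.]); return np.c_[np.cross(y,z),y,z]
def hsv(im): return cv2.cvtColor(im,cv2.COLOR_RGB2HSV)
def blobs(m,amin=60):
    n,l,s,c=cv2.connectedComponentsWithStats(m.astype(np.uint8)); return [(l==i,s[i,4],c[i]) for i in range(1,n) if s[i,4]>=amin]
def rect(P):
    (c,(w,h),a)=cv2.minAreaRect((P[:,:2]*1000).astype(np.float32)); 
    if h>w: w,h,a=h,w,a+90
    return np.array(c)/1000,w,h,a%180
E
python3 - <<'E'
from h import *
for n in ["scene","side"]:
    im,d,_=load(n+"0"); H=hsv(im); cl=cloud(n,d)
    for nm,(lo,hi),z in [("blue",((105,150,60),(125,255,255)),.012),("yellow",((22,150,100),(32,255,255)),.012),("orange",((8,160,120),(18,255,255)),.03),("red",((0,180,80),(4,255,255)),.012),("purple",((130,100,40),(150,255,255)),.012)]:
        m=cv2.inRange(H,lo,hi)>0
        for b,a,c in blobs(m,100):
            v,u=np.nonzero(b); P=onplane(n,np.c_[u,v],z); r=rect(P); D=np.nanmedian(cl[b],0)
            print(n,nm,a,c.round(),"rect",r[0].round(3),np.round(r[1:],1),"depth",D.round(3))
    for s in [.2,.3,.5]: pass
E
```

```text
scene blue 7515 [217.  38.] rect [-0.502  0.651] [797.6 552.3 136.1] depth [-0.728  0.8   -0.134]
scene blue 1735 [319.  25.] rect [-0.315  1.005] [579.6 166.4 136.7] depth [-0.726  1.445 -0.212]
scene blue 571 [373. 199.] rect [0.511 0.293] [117.8  97.7   3.3] depth [0.535 0.283 0.033]
scene blue 844 [336. 230.] rect [0.525 0.148] [122.4  59.4   4.9] depth [0.541 0.129 0.033]
scene blue 1151 [192. 314.] rect [ 0.491 -0.217] [113.5  47.6 173.1] depth [ 0.487 -0.214  0.003]
scene blue 428 [327. 322.] rect [ 0.686 -0.054] [ 93.9  19.9 105.1] depth [ 0.685 -0.055  0.011]
scene yellow 399 [288. 259.] rect [0.516 0.011] [100.6  27.2  84. ] depth [0.516 0.011 0.011]
scene yellow 1372 [139. 345.] rect [ 0.478 -0.325] [111.8  46.9 173.8] depth [ 0.475 -0.324  0.004]
scene orange 309 [347. 220.] rect [0.53  0.176] [141.9  31.8 176.4] depth [0.554 0.156 0.052]
scene orange 112 [261. 227.] rect [0.418 0.027] [122.9  12.5  78.7] depth [0.416 0.027 0.03 ]
scene orange 606 [270. 241.] rect [0.465 0.012] [128.3  32.8  75.1] depth [0.455 0.017 0.019]
scene orange 253 [443. 351.] rect [0.881 0.045] [
[... 1058 characters left out ...]
8  98.7] depth [0.876 0.042 0.003]
side orange 354 [306. 205.] rect [0.541 0.171] [130.2  41.4   3.4] depth [0.54  0.157 0.05 ]
side orange 170 [262. 269.] rect [0.413 0.016] [141.2   8.7  76. ] depth [0.412 0.015 0.027]
side orange 214 [282. 268.] rect [0.45  0.007] [143.8   8.4  75.3] depth [0.449 0.006 0.027]
side red 786 [578. 370.] rect [ 0.878 -0.357] [133.1  49.8  60.7] depth [ 0.873 -0.366  0.011]
side red 1665 [338. 388.] rect [ 0.476 -0.273] [111.1  47.4 173.5] depth [ 0.48  -0.267  0.002]
side purple 556 [210. 373.] rect [ 0.28  -0.182] [ 91.2  20.7 105.6] depth [ 0.281 -0.183  0.009]
side purple 358 [230. 410.] rect [ 0.302 -0.261] [ 34.7  28.6 106.3] depth [ 0.302 -0.257  0.006]
```

```bash
python3 - <<'E'
import cv2
im=cv2.imread("pics/scene0.png"); cv2.imwrite("pics/s_vise.png",cv2.resize(im[150:290,220:420],None,fx=4,fy=4,interpolation=cv2.INTER_CUBIC)); 
cv2.imwrite("pics/s_tray.png",cv2.resize(im[260:410,95:285],None,fx=4,fy=4,interpolation=cv2.INTER_CUBIC))
im=cv2.imread("pics/side0.png"); cv2.imwrite("pics/d_vise.png",cv2.resize(im[145:300,230:430],None,fx=4,fy=3.8,interpolation=cv2.INTER_CUBIC)[:600]);
E
python3 - <<'E'
from h import *
robot.goto([0.47,0.18,0.25],R(-90)); grab("wrist","w1")
robot.goto([0.50,-0.03,0.25],R(-90)); grab("wrist","w2")
robot.goto([0.42,-0.20,0.28],R(-90)); grab("wrist","w3")
print(robot.read_t(),robot.read_qpos())
E
```

```text
3.975 [-1.02288743e+00 -2.51232088e+00 -1.62613734e+01 -9.11068544e-03
 -7.62512022e+01  9.10793256e+01]
```

View pics/w1.png

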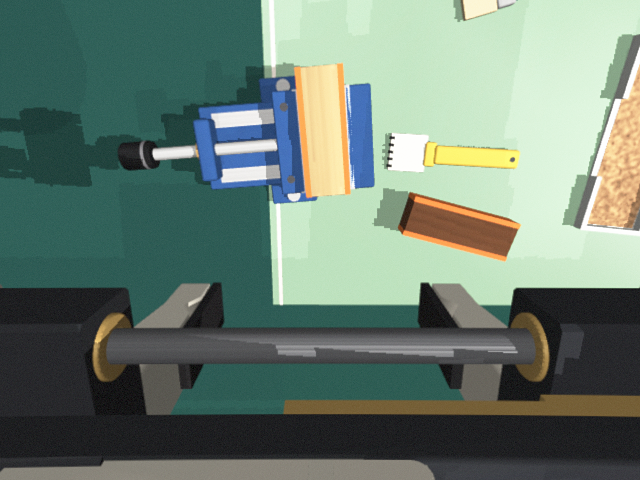

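View pics/w2.png

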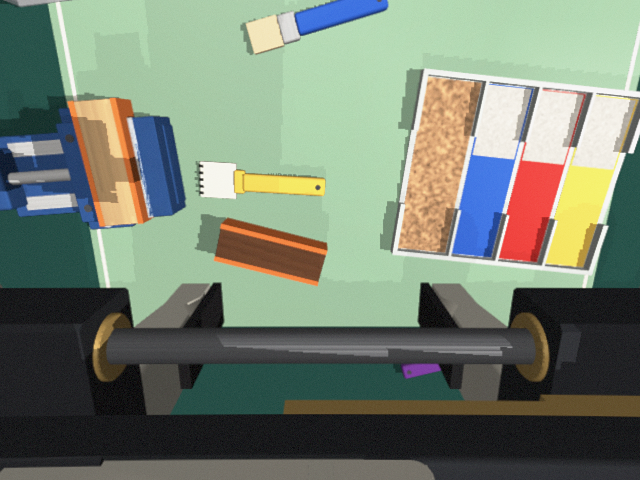

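View pics/w3.png

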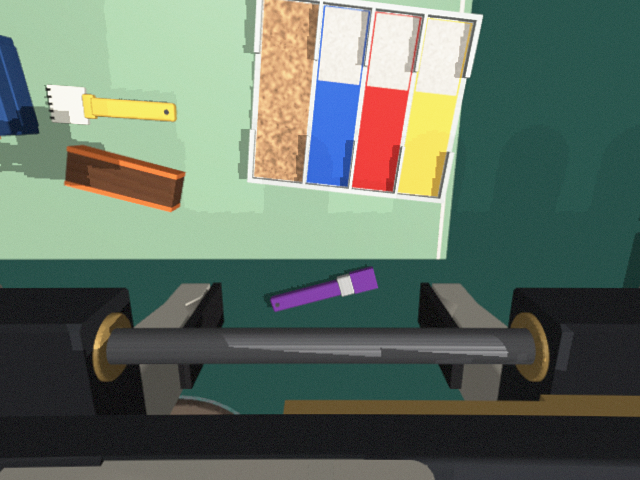

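```bash
cat > meas.py <<'E'
from h import *
COL={"blue":((105,150,60),(125,255,255)),"yellow":((22,150,100),(32,255,255)),"orange":((8,160,120),(18,255,255)),"red":((0,180,80),(4,255,255))}
def masks(im,nm): return cv2.inRange(hsv(im),*COL[nm])>0
def seg(tag,name,nm,z,amin=100):
    im,d,p=load(tag)
    for b,a,c in blobs(masks(im,nm),amin):
        v,u=np.nonzero(b); P=onplane(name,np.c_[u,v],z,p); r=rect(P); print(tag,nm,a,c.round(),"rect",r[0].round(4),np.round(r[1:],1))
E
python3 - <<'E'
from meas import *
for t in ["w2","w3"]:
    for nm in ["blue","red","yellow"]: seg(t,"wrist",nm,.004 ,1000)
for t in ["w1","w2","w3"]:
    seg(t,"wrist","yellow",.012,300)
seg("w2","wrist","blue",.012,300)
# outer frame of tray in w2: bright low-sat; cork mask
for t in ["w2","w3"]:
    im,d,p=load(t); H=hsv(im)
    m=cv2.inRange(H,(8,60,90),(22,170,255)); m[285:]=0
    m=cv2.morphologyEx(m,cv2.MORPH_CLOSE,np.ones((7,7)))
    for b,a,c in blobs(m>0,2000):
        v,u=np.nonzero(b); r=rect(onplane("wrist",np.c_[u,v],.004,p)); print(t,"cork",a,c.round(),r[0].round(4),np.round(r[1:],1))
for t in ["w1","w2","w3"]:
    im,d,p=load(t); H=hsv(im); m=((cv2.inRange(H,(3,120,30),(18,255,255))>0))
    m[285:]=0; m=cv2.morphologyEx(m.astype(np.uint8),cv2.MORPH_CLOSE,np.ones((5,5)))
    for b,a,c in blobs(m>0,1500):
        v,u=np.nonzero(b); cl=cloud("wrist",d,p)[b]; k=cl[:,2]>np.nanmax([.02])
        print(t,"bars",a,c.round(),"zmax",np.nanpercentile(cl[:,2],95).round(4))
        top=np.nanpercentile(cl[:,2],90); s=np.abs(cl[:,2]-top)<.006; r=rect(cl[s]); print("   top cloud",r[0].round(4),np.round(r[1:],1), rect(onplane("wrist",np.c_[u,v][s],.056 if top>.045 else .03,p)))
E
```

```text
w2 blue 1790 [336.  14.] rect [ 0.6827 -0.0513] [ 91.5  20.3 104.9]
w2 blue 4059 [ 50. 175.] rect [0.5213 0.2842] [132.3 104.8   3.7]
w2 blue 3337 [160. 164.] rect [0.5285 0.1476] [107.9  40.2   3.5]
w2 blue 4041 [482. 205.] rect [ 0.483 -0.215] [115.1  48.5 173.8]
w2 red 3710 [529. 211.] rect [ 0.4762 -0.2698] [113.2  47.9 174. ]
w2 yellow 1444 [277. 184.] rect [0.5115 0.0159] [101.7  24.9  87.9]
w3 blue 1925 [11. 86.] rect [0.5293 0.14  ] [104.6  33.1 166.2]
w3 blue 4262 [332. 133.] rect [ 0.4835 -0.2142] [115.2  49.2 173.7]
w3 red 4083 [379. 138.] rect [ 0.4769 -0.2692] [113.8  48.2 173.8]
w3 yellow 1017 [119. 109.] rect [0.5093 0.0174] [102.5  25.2  84.3]
w3 yellow 2209 [423. 163.] rect [ 0.4521 -0.3226] [ 76.4  47.7 174.5]
w2 yellow 1444 [277. 184.] rect [0.5127 0.0151] [99.9 24.4 87.9]
w2 yellow 744 [568. 247.] rect [ 0.4444 -0.3192] [ 55.3  42.2 173.3]
w3 yellow 1017 [119. 109.] rect [0.5091 0.0137] [100.8  24.8  84.3]
w3 yellow 2209 [423. 163.] rect [ 0.4529 -0.3205] [ 75.1  46.9 174.5]
w2 blue 1790 [336.  14.] rect [ 0.6807 -0.0509] [ 89.8  19.9 104.9]
w2 blue 4059 [ 50. 175
[... 499 characters left out ...]
 [458. 227.] zmax 0.0329
   top cloud [0.4344 0.0258] [121.1  44.9  75.3] (array([0.43437234, 0.02576258]), 122.36396789550781, 45.24759292602539, 75.10614013671875)
w2 bars 1673 [129. 155.] zmax 0.0592
   top cloud [0.538  0.1575] [120.    7.9   4.6] (array([0.53795892, 0.15726799]), 120.5765151977539, 9.443821907043457, 4.337480068206787)
w2 bars 4694 [270. 251.] zmax 0.0329
   top cloud [0.4345 0.0257] [119.9  45.5  75.2] (array([0.43479745, 0.02579319]), 120.35151672363281, 46.484806060791016, 74.78789520263672)
w3 bars 4997 [123. 178.] zmax 0.0332
   top cloud [0.4346 0.0255] [119.8  45.5  75. ] (array([0.43476962, 0.02547378]), 121.72528076171875, 46.444374084472656, 75.21415710449219)
```

Run:
```python
from meas import *
im,d,p=load("w1"); cl=cloud("wrist",d,p); H=hsv(im)
print("p",p[0])
reg=np.zeros((480,640),bool); reg[125:185,105:160]=1
k=reg&(cl[:,:,2]>.035); v,u=np.nonzero(k); Q=cl[k]; print("knob n",len(Q),"zmax",np.nanpercentile(Q[:,2],98),rect(Q),np.median(Q,0))
# bar top
reg[:]=0; reg[55:205,285:365]=1
k=reg&(abs(cl[:,:,2]-np.nanpercentile(cl[reg][:,2],85))<.004); print("bar top",rect(cl[k]),np.median(cl[k],0))
# jaw tops
cl2=cl.reshape(-1,3); B=cv2.inRange(H,*COL["blue"])>0
for nm,c in [("fixed",slice(350,380)),("moving",slice(265,300))]:
    reg[:]=0; reg[70:210,c]=1; k=reg&B&(abs(cl[:,:,2]-.045)<.006); print(nm,k.sum(),rect(cl[k]),np.median(cl[k],0))
reg[:]=0; reg[110:200,190:225]=1; k=reg&(cl[:,:,2]>.045); print("endblock",k.sum(),rect(cl[k]))
import cv2
cv2.imwrite("pics/w1c.png",cv2.resize(im[40:220,100:400,::-1],None,fx=2.6,fy=2.6,interpolation=cv2.INTER_CUBIC))
```

```text
p [0.46995754 0.18063212 0.24983509]
knob n 1050 zmax 0.052597538696097464 (array([0.51396344, 0.36062488]), 38.93305587768555, 27.561702728271484, 95.32646989822388) [0.51512694 0.36037349 0.0488699 ]
bar top (array([0.53641748, 0.17687762]), 120.69033813476562, 44.45066452026367, 4.571858882904053) [0.541348   0.17719177 0.05784394]
fixed 2037 (array([0.53218561, 0.14003854]), 97.63567352294922, 22.340017318725586, 4.084633827209473) [0.53360161 0.13930238 0.04578361]
moving 1984 (array([0.52643158, 0.21249654]), 98.87389373779297, 22.17770004272461, 4.5439653396606445) [0.53071121 0.21278798 0.04576654]
endblock 1082 (array([0.51955853, 0.29283246]), 59.467323303222656, 32.178836822509766, 166.79378509521484)
```

View pics/w1c.png

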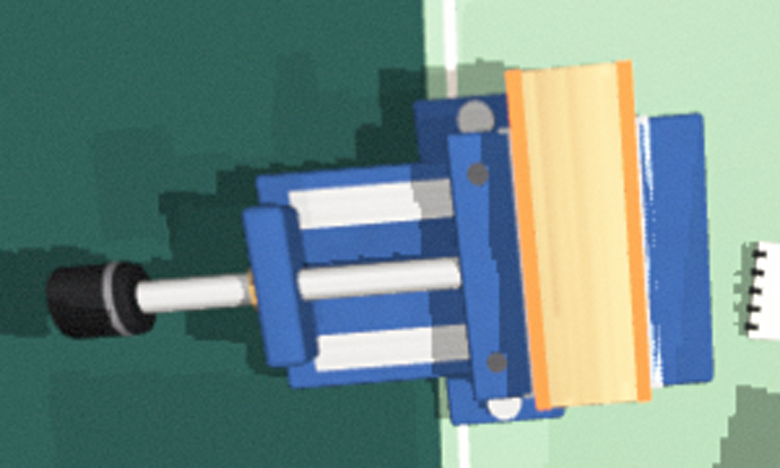

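```bash
cat >> h.py <<'E'
def best(yaw,pos):
    o=[]
    for y in (yaw,yaw+180):
        q=robot.ik(pos,R(y))
        if q is not None: o.append((abs(q[5]),y))
    return R(min(o)[1])
def go(x,y,z,yaw):
    Rm=best(yaw,[x,y,z]); p=np.array(robot.read_position())
    if p[2]<.17: robot.servo_line([p[0],p[1],.2],speed=.2)
    robot.goto([x,y,max(z,.18)],Rm); 
    if z<.18: robot.servo_line([x,y,z],speed=.15)
    return Rm
def st(): print("t",round(robot.read_t(),2),"p",np.round(robot.read_position(),4),"F",np.round(robot.read_force(),1),"w",round(robot.read_grip_width()*88,1))
VA=4.4; VX=np.array([np.sin(np.radians(VA)),-np.cos(np.radians(VA))]); VY=np.array([-VX[1],VX[0]]); VO=np.array([.5264,.2128])
TA=-6.3; TX=np.array([np.cos(np.radians(TA)),np.sin(np.radians(TA))]); TY=np.array([-TX[1],TX[0]]); SB=np.array([.5265,-.160]); SBR=SB-.0597*TY; SSP=SB-.1713*TY
E
python3 - <<'E'
from h import *
robot.move_gripper(.62)
go(.514,.362,.10,VA); st()
robot.servo_line([.514,.362,.018],speed=.1); st()
robot.move_gripper(0.0); st()
c=np.array([.514,.362])-VX*.037
robot.servo_line([c[0],c[1],.018],speed=.05); st()
robot.dwell(.3); grab("scene","s2"); grab("side","d2"); st()
E
python3 -c "
import cv2
im=cv2.imread('pics/d2.png'); cv2.imwrite('pics/d2c.png',cv2.resize(im[120:280,200:400],None,fx=3.5,fy=3.5))"
```

```text
t 7.52 p [0.5147 0.3622 0.1009] F [0.3 0.  0.9] w 54.6
t 8.48 p [0.5144 0.3624 0.0187] F [-0.3  0.5  0.5] w 54.3
t 9.5 p [0.5145 0.3624 0.0185] F [ 1.4 -0.5  3.9] w 0.2
t 10.39 p [0.5114 0.3986 0.0185] F [ 1.9 -2.1  7. ] w 0.8
t 10.79 p [0.5114 0.3986 0.0185] F [ 1. -1.  7.] w 0.6
```

View pics/d2c.png

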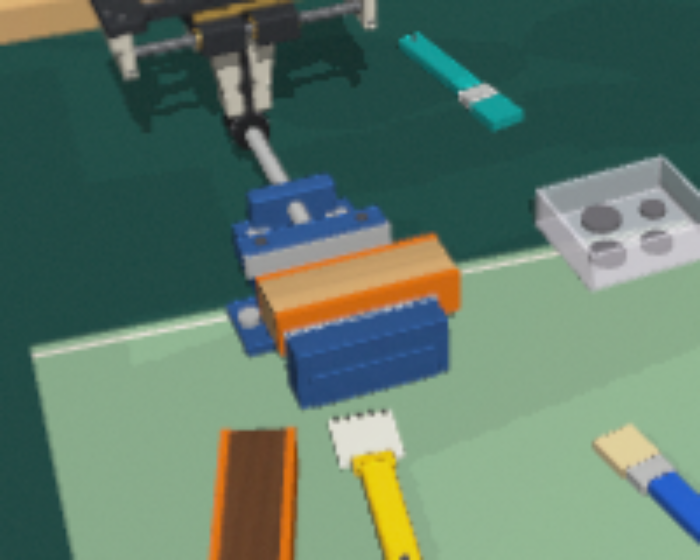

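Run:
```python
from meas import *
robot.move_gripper(.62); st()
p=robot.read_position(); robot.servo_line([p[0],p[1],.2],speed=.2)
robot.goto([0.47,0.20,0.25],R(-90)); im,d,p=grab("wrist","w4"); grab("side","d4")
cl=cloud("wrist",d,p); B=masks(im,"blue"); V=(cl[:,:,:2]-VO)@np.c_[VX,VY]
k=B&(abs(cl[:,:,2]-.045)<.006)&(abs(V[:,:,1])<.06)
h,e=np.histogram(V[k][:,0],np.arange(-.09,.1,.005)); print([(round(a,3),int(b)) for a,b in zip(e,h) if b])
st()
```

```text
t 11.82 p [0.5112 0.3989 0.018 ] F [ 0.  -0.8 -0.2] w 54.7
[(np.float64(-0.09), 68), (np.float64(-0.085), 43), (np.float64(-0.08), 62), (np.float64(-0.075), 191), (np.float64(-0.05), 126), (np.float64(-0.045), 501), (np.float64(-0.04), 435), (np.float64(-0.035), 471), (np.float64(-0.03), 504), (np.float64(-0.025), 24), (np.float64(0.06), 2), (np.float64(0.065), 480), (np.float64(0.07), 516), (np.float64(0.075), 521), (np.float64(0.08), 370)]
t 14.45 p [0.47   0.2003 0.2496] F [0.8 0.3 0.7] w 54.8
```

View pics/w4.png

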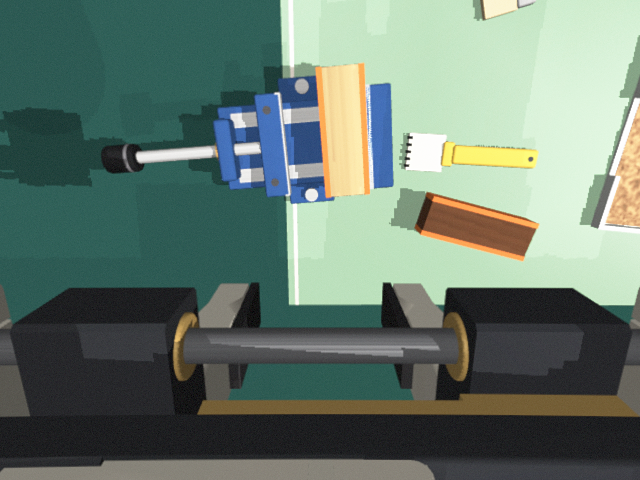

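Run:
```python
from meas import *
im,d,p=load("w4"); cl=cloud("wrist",d,p)
V=(cl[:,:,:2]-VO)@np.c_[VX,VY]
k=(V[:,:,0]<-.095)&(abs(V[:,:,1])<.03)&(cl[:,:,2]>.012)&(cl[:,:,2]<.08)
for a in np.arange(-.22,-.09,.008):
    s=k&(V[:,:,0]>=a)&(V[:,:,0]<a+.008)
    if s.sum()>3: print(round(a,3),s.sum(),"y",np.percentile(V[s][:,1],[3,50,97]).round(4),"z",np.percentile(cl[s][:,2],[5,50,98]).round(4),im[s].mean(0).round())
k=(abs(V[:,:,0]-.03)<.06)&(cl[:,:,2]>.052)&(abs(V[:,:,1])<.09)
print(rect(cl[k]),rect(np.c_[V[k]]))
k=(cl[:,:,2]>.024)&(cl[:,:,2]<.04)&(abs(cl[:,:,0]-.434)<.09)&(abs(cl[:,:,1]-.026)<.09)
print(rect(cl[k]))
```

```text
-0.204 200 y [-0.0143 -0.0004  0.0125] z [0.0408 0.0497 0.0525] [28. 33. 33.]
-0.196 226 y [-0.0137 -0.      0.0121] z [0.0417 0.0501 0.0526] [29. 31. 31.]
-0.188 226 y [-0.0135 -0.0005  0.012 ] z [0.0416 0.05   0.0527] [46. 46. 48.]
-0.18 308 y [-0.0136 -0.0005  0.0117] z [0.0349 0.0488 0.0526] [54. 55. 56.]
-0.172 169 y [-0.0101 -0.0004  0.0088] z [0.0362 0.0433 0.0498] [131. 131. 130.]
-0.164 99 y [-0.0065 -0.001   0.0045] z [0.0397 0.0428 0.0451] [213. 212. 210.]
-0.156 90 y [-0.006  -0.0006  0.0048] z [0.0397 0.0431 0.0448] [214. 213. 211.]
-0.148 99 y [-0.0063 -0.0005  0.0047] z [0.0393 0.043  0.0447] [212. 212. 210.]
-0.14 93 y [-0.0063 -0.0008  0.0047] z [0.0393 0.043  0.0447] [212. 212. 210.]
-0.132 95 y [-0.0058 -0.0004  0.005 ] z [0.0398 0.043  0.045 ] [215. 215. 213.]
-0.124 98 y [-0.0064 -0.0004  0.0048] z [0.0396 0.0427 0.0446] [211. 210. 208.]
-0.116 94 y [-0.0061 -0.0001  0.0049] z [0.0399 0.0429 0.0456] [216. 215. 213.]
-0.108 98 y [-0.0058 -0.0004  0.005 ] z [0.0403 0.0431 0.0447] [214. 213. 211.]
-0.1 59 y [-0.0062 -0.0008  0.0047] z [0.0405 0.043  0.0447] [201. 201. 199.]
(array([0.5237326 , 0.19303271]), 140.41415405273438, 115.63024139404297, 18.661867141723633) (array([ 0.01950441, -0.00417606]), 140.4141082763672, 115.6302490234375, 104.2618408203125)
(array([0.43425504, 0.0255588 ]), 122.01287841796875, 44.96954345703125, 75.24197387695312)
```

```bash
python3 - <<'E'
from meas import *
im,d,p=load("w4"); cl=cloud("wrist",d,p)
V=(cl[:,:,:2]-VO)@np.c_[VX,VY]
k=(abs(V[:,:,0]-.035)<.04)&(cl[:,:,2]>.053)&(cl[:,:,2]<.064)&(abs(V[:,:,1])<.09)
c,w,h,a=rect(cl[k]); print(c,w,h,a)
robot.move_gripper(.68)
go(c[0],c[1],.10,VA+90); st()
robot.servo_line([c[0],c[1],.0465],speed=.06); st()
robot.move_gripper(.0); st()
p=robot.read_position(); robot.servo_line([p[0],p[1],.07],speed=.04); robot.dwell(.3);st()
grab("scene","s5"); grab("side","d5")
E
python3 -c "
import cv2
im=cv2.imread('pics/d5.png'); cv2.imwrite('pics/d5c.png',cv2.resize(im[120:300,200:400],None,fx=3.3,fy=3.3))"
```

```text
[0.53669855 0.17688162] 120.48255157470703 44.35078048706055 4.622600555419922
t 16.0 p [0.5374 0.1776 0.1015] F [-0.2 -0.  -0.2] w 59.9
t 17.04 p [0.537  0.177  0.0468] F [ 0.1 -0.  -0.7] w 59.9
t 18.12 p [0.5367 0.1769 0.0465] F [-0.1  0.8  1.1] w 0.0
t 19.16 p [0.5366 0.1768 0.0698] F [ 0.1 -0.6  0.4] w 0.2
```

View pics/d5c.png

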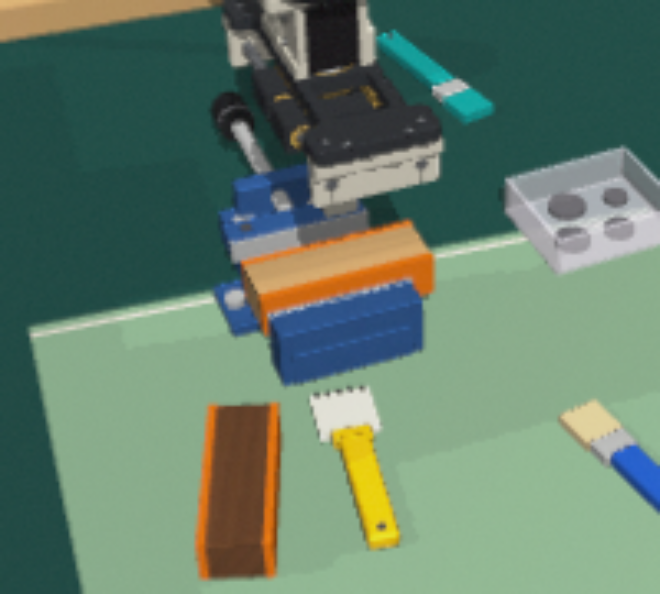

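Run:
```python
from h import *
p=robot.read_position(); print(p,np.round(robot.read_tcp_rot(),3),np.round(robot.read_qpos(),2))
for n in ["scene","side"]: print(n,proj(n,[p]),proj(n,[[.5367,.1769,.056]]))
im=cv2.imread("pics/s5.png"); cv2.imwrite("pics/s5c.png",cv2.resize(im[110:270,270:470],None,fx=3.5,fy=3.5))
```

```text
[0.53666072 0.17686091 0.06984818] [[ 0.997  0.077 -0.   ]
 [ 0.077 -0.997 -0.   ]
 [-0.     0.    -1.   ]] [ 38.08  16.82 -22.72   0.   -50.48  56.32]
scene [[348.87670295 205.53836792]] [[348.50158215 210.44935172]]
side [[301.73191105 192.27323909]] [[302.02955345 197.32097161]]
```

View pics/s5c.png

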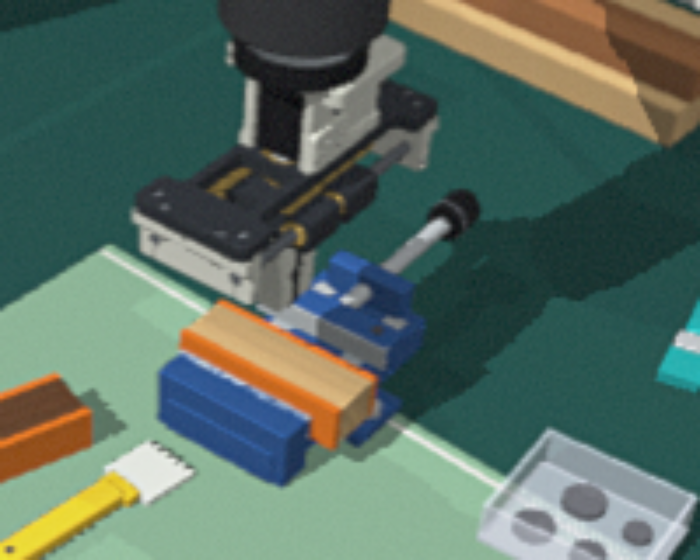

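Run:
```python
from h import *
for n,t,(x0,x1,y0,y1) in [("scene","s5",(310,390,165,225)),("side","d5",(265,345,155,215))]:
    im=cv2.imread(f"pics/{t}.png"); cv2.imwrite(f"pics/{t}z.png",cv2.resize(im[y0:y1,x0:x1],None,fx=10,fy=10,interpolation=cv2.INTER_CUBIC))
```

```text
(no output)
```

View pics/s5z.png

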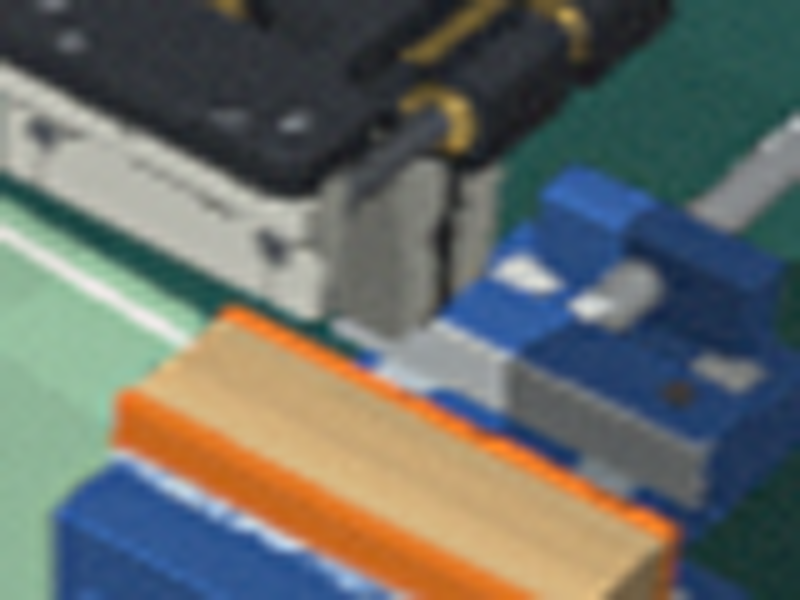

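View pics/d5z.png

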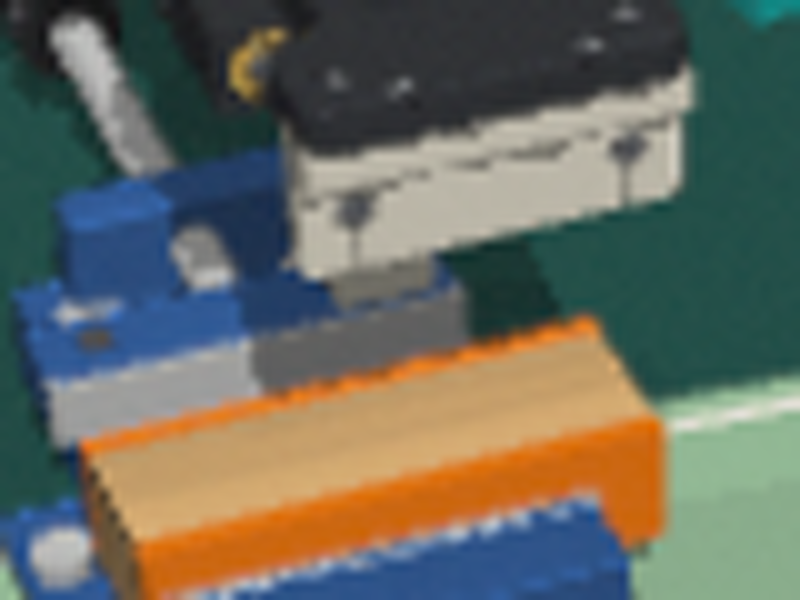

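```bash
cat >> h.py <<'E'
def tri(a,b,na="scene",nb="side"):
    A=[];o=[]
    T1,T2=T_cw(na),T_cw(nb); r1=T1[:3,:3]@rays(na,[a])[0]; r2=T2[:3,:3]@rays(nb,[b])[0]
    s=np.linalg.lstsq(np.c_[r1,-r2],T2[:3,3]-T1[:3,3],rcond=None)[0]
    p,q=T1[:3,3]+s[0]*r1,T2[:3,3]+s[1]*r2; return (p+q)/2,np.linalg.norm(p-q)
E
python3 - <<'E'
from h import *
print(tri((352,197.5),(303.5,185)), tri((354,196.5),(303.5,184)))
im,d,_=load("s5"); cl=cloud("scene",d); print(cl[193:197,350].round(3), cl[180:196:4,344].round(3))
im,d,_=load("d5"); cl=cloud("side",d); print(cl[182:186,303].round(3)); print(cl[176:185,303].round(3))
E
```

```text
(array([0.54102312, 0.17880871, 0.09011481]), np.float64(0.005339536273297034)) (array([0.54209947, 0.18388013, 0.08977835]), np.float64(0.006655355766086496))
[[0.549 0.161 0.12 ]
 [0.549 0.162 0.117]
 [0.548 0.163 0.113]
 [0.548 0.163 0.111]] [[0.582 0.097 0.204]
 [0.573 0.109 0.183]
 [0.537 0.155 0.13 ]
 [0.536 0.158 0.117]]
[[0.537 0.162 0.107]
 [0.536 0.158 0.108]
 [0.537 0.16  0.104]
 [0.555 0.242 0.04 ]]
[[0.521 0.088 0.176]
 [0.521 0.087 0.175]
 [0.521 0.087 0.172]
 [0.52  0.086 0.17 ]
 [0.521 0.089 0.166]
 [0.537 0.16  0.111]
 [0.537 0.162 0.107]
 [0.536 0.158 0.108]
 [0.537 0.16  0.104]]
```

```bash
python3 - <<'E'
from h import *
go(.60,.06,.06,-90); st(); grab("side","d6")
z=.06; f0=robot.read_force()[2]
while z>.0:
    z-=.002; robot.servo_line([.60,.06,z],speed=.03); f=robot.read_force()[2]-f0
    if abs(f)>3: break
st(); grab("side","d6b"); 
robot.servo_line([.60,.06,.1],speed=.1)
E
python3 -c "
import cv2
im=cv2.imread('pics/d6b.png'); cv2.imwrite('pics/d6c.png',cv2.resize(im[120:300,250:450],None,fx=3.3,fy=3.3))"
```

```text
t 21.61 p [0.6007 0.0606 0.061 ] F [-0.3 -0.3  0.6] w 0.2
t 29.16 p [ 5.999e-01  5.990e-02 -2.000e-04] F [ 0.2 -0.1 -0.4] w 0.4
```

View pics/d6c.png

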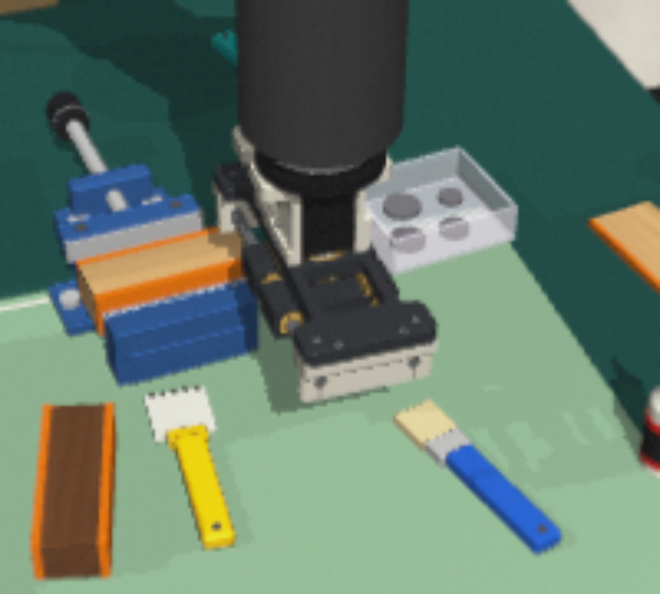

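Run:
```python
from h import *
go(.60,-.03,.05,-90)
robot.servo_line([.60,-.03,-.01],speed=.1)
z=-.01; robot.dwell(.2); f0=robot.read_force()[2]
while z>-.045:
    z-=.0015; robot.servo_line([.60,-.03,z],speed=.02); f=robot.read_force()[2]-f0
    if abs(f)>3: break
print(f); st(); grab("side","d7")
robot.servo_line([.60,-.03,.05],speed=.15)
```

```text
10.197640712529822
t 37.18 p [ 0.6002 -0.03   -0.0314] F [-3.6  1.1 10.6] w 0.3
```

```bash
sed -i 's/^VA=4.4/ZO=-.031\nVA=4.4/' h.py
python3 - <<'E'
from h import *
robot.move_gripper(.68)
c=[.5367,.1769]
go(c[0],c[1],.10,VA+90); st()
robot.servo_line([c[0],c[1],.030],speed=.1); grab("side","d8"); grab("scene","s8");st()
E
python3 - <<'E'
import cv2
a=cv2.imread('pics/d8.png')[150:270,240:380];b=cv2.imread('pics/s8.png')[150:270,280:420]
cv2.imwrite('pics/8c.png',cv2.resize(cv2.hconcat([a,b]),None,fx=2.85,fy=2.85))
E
```

```text
t 41.48 p [0.5375 0.1765 0.1006] F [-0.6  0.4 -0.3] w 60.0
t 42.43 p [0.5372 0.1773 0.0308] F [-0.6 -0.5 -0. ] w 60.0
```

View pics/8c.png

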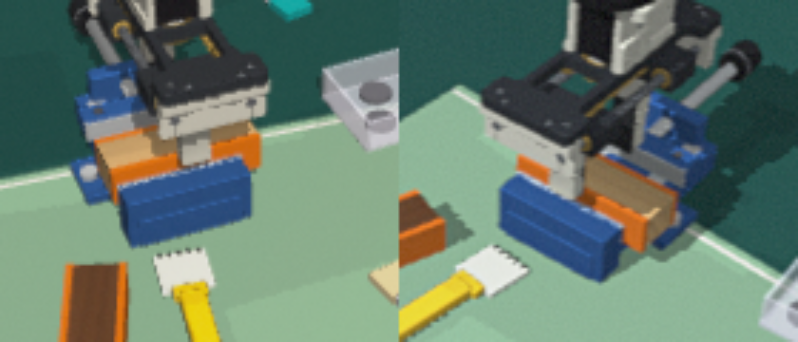

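```bash
python3 - <<'E'
from h import *
p=robot.read_position(); f0=np.array(robot.read_force())
for z in (.023,.0195,.017):
    robot.servo_line([.5367,.1769,z],speed=.05); f=np.array(robot.read_force())-f0
    if abs(f[2])>4: print("contact",f); break
st(); robot.move_gripper(0.0); st()
robot.servo_line([.5367,.1769,.06],speed=.05); st(); grab("side","d9"); grab("scene","s9")
E
python3 - <<'E'
import cv2
a=cv2.imread('pics/d9.png')[150:270,240:380];b=cv2.imread('pics/s9.png')[150:270,280:420]
cv2.imwrite('pics/9c.png',cv2.resize(cv2.hconcat([a,b]),None,fx=2.85,fy=2.85))
E
```

```text
t 43.23 p [0.5366 0.1768 0.0168] F [ 0.2 -0.7  0. ] w 59.9
t 43.65 p [0.5368 0.1775 0.0171] F [-1.6  4.9 -1. ] w 43.8
t 44.66 p [0.5364 0.1767 0.0597] F [-0.9 -0.4 -1.7] w 43.5
```

View pics/9c.png

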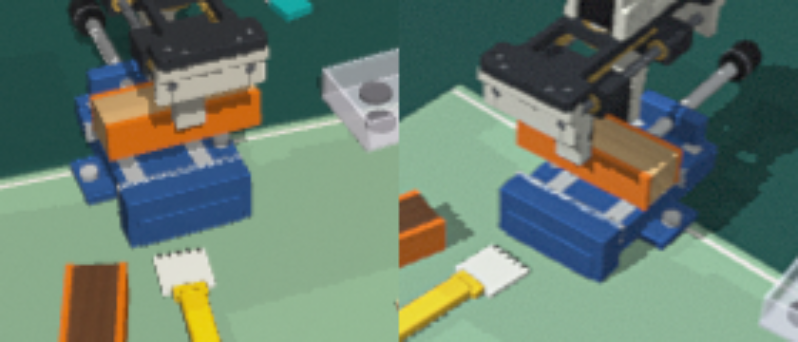

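```bash
python3 - <<'E'
from h import *
robot.servo_line([.5364,.1767,.16],speed=.15); 
Rm=best(TA+90,[SB[0],SB[1],.12]); robot.goto([SB[0],SB[1],.14],Rm); st()
robot.servo_line([SB[0],SB[1],.045],speed=.1); st(); grab("scene","s10"); grab("side","d10")
E
python3 - <<'E'
import cv2
a=cv2.imread('pics/d10.png')[270:450,270:450];b=cv2.imread('pics/s10.png')[230:410,100:280]
cv2.imwrite('pics/10c.png',cv2.resize(cv2.hconcat([a,b]),None,fx=2.2,fy=2.2))
E
```

```text
t 46.85 p [ 0.5269 -0.1593  0.1399] F [ 0.5  0.6 -1.1] w 43.5
t 47.95 p [ 0.5271 -0.16    0.0456] F [-0.9  0.6 -1.2] w 43.7
```

View pics/10c.png

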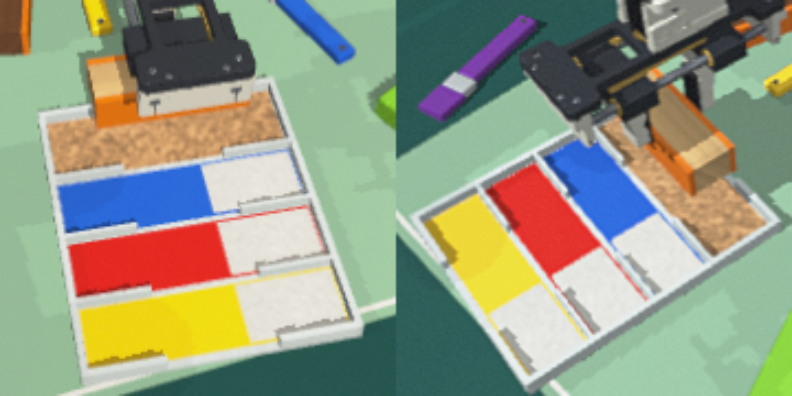

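Run:
```python
from h import *
f0=robot.read_force()[2]
for z in (.01,.002,-.001,-.003,-.0045,-.006,-.0075):
    robot.servo_line([SB[0],SB[1],z],speed=.06); f=robot.read_force()[2]-f0
    if abs(f)>4: break
print(f); st(); robot.move_gripper(.62); st()
robot.servo_line([SB[0],SB[1],.10],speed=.15); 
robot.goto([0.42,-0.10,0.25],R(-90)); im,d,p=grab("wrist","w11"); st()
cl=cloud("wrist",d,p); k=(cl[:,:,2]>.027)&(cl[:,:,2]<.05)&(np.linalg.norm(cl[:,:,:2]-SB,axis=2)<.09)
r=rect(cl[k]); print(r, (r[0]-SB)@np.c_[TX,TY], np.percentile(cl[k][:,2],[5,50,95]))
```

```text
10.607535444362703
t 50.07 p [ 0.5267 -0.16   -0.0049] F [-4.5  2.3  9.6] w 43.5
t 50.54 p [ 0.5264 -0.16   -0.0062] F [ 0.4 -0.  -0.1] w 54.2
t 52.24 p [ 0.4199 -0.1001  0.2482] F [ 0.4  0.  -0.1] w 54.4
(array([ 0.52668732, -0.1612242 ]), 120.60850524902344, 45.365936279296875, 173.79402923583984) [ 0.00032052 -0.00119625] [0.03434568 0.0358164  0.03722419]
```

View pics/w11.png

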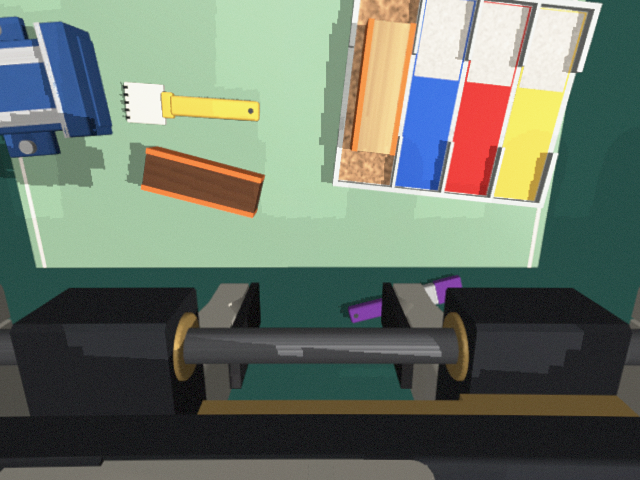

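Run:
```python
from h import *
im,d,p=load("w11"); cl=cloud("wrist",d,p); k=(cl[:,:,2]>.026)&(cl[:,:,2]<.04)&(np.linalg.norm(cl[:,:,:2]-[.4345,.0257],axis=2)<.08)
c,w,h,a=rect(cl[k]); print(c,w,h,a)
robot.move_gripper(.68)
go(c[0],c[1],.05,a+90); robot.servo_line([c[0],c[1],-.009],speed=.08); st()
robot.move_gripper(0); st()
robot.servo_line([c[0],c[1],.15],speed=.1); st()
q=VO+VX*.035; Rm=best(VA+90,[q[0],q[1],.1]); robot.goto([q[0],q[1],.15],Rm); robot.servo_line([q[0],q[1],.055],speed=.1); st()
grab("scene","s12"); grab("side","d12")
a=cv2.imread('pics/d12.png')[150:270,220:380];b=cv2.imread('pics/s12.png')[150:270,280:440]
cv2.imwrite('pics/12c.png',cv2.resize(cv2.hconcat([a,b]),None,fx=2.5,fy=2.5))
```

```text
[0.43445703 0.02550747] 120.36077880859375 44.97713851928711 75.20472717285156
t 56.36 p [ 0.4348  0.0257 -0.0087] F [ 1.   0.1 -0.7] w 59.5
t 56.78 p [ 0.4347  0.0257 -0.0087] F [-1.2  0.4  4.3] w 43.7
t 58.52 p [0.4341 0.0254 0.1494] F [-0.5 -0.1 -0.5] w 43.8
t 61.17 p [0.5296 0.1782 0.0556] F [ 0.7  0.5 -1.6] w 43.6
```

View pics/12c.png

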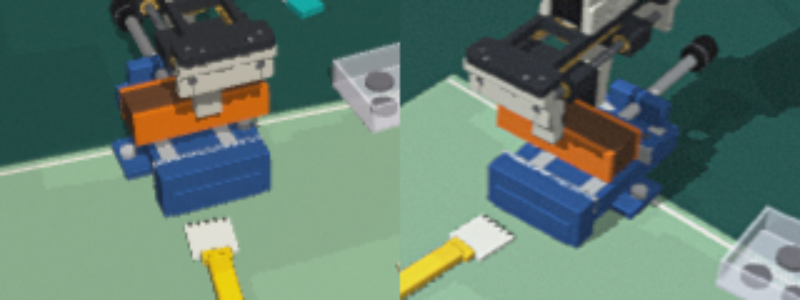

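Run:
```python
from h import *
q=VO+VX*.033
f0=robot.read_force()[2]
for z in (.04,.03,.022,.0195,.018,.017,.016,.0145,.013):
    robot.servo_line([q[0],q[1],z],speed=.06); f=robot.read_force()[2]-f0
    if abs(f)>4: break
print(z,f); st(); robot.move_gripper(.62); st()
robot.servo_line([q[0],q[1],.12],speed=.15)
robot.goto([0.47,0.20,0.25],R(-90)); im,d,p=grab("wrist","w13"); cl=cloud("wrist",d,p); V=(cl[:,:,:2]-VO)@np.c_[VX,VY]
k=(abs(V[:,:,0]-.035)<.04)&(cl[:,:,2]>.052)&(cl[:,:,2]<.064)&(abs(V[:,:,1])<.09)
r=rect(V[k]); print(r,np.percentile(cl[k][:,2],[5,50,95]))
```

```text
0.017 4.840665706860722
t 63.02 p [0.5291 0.18   0.0174] F [-1.6 -0.7  3.8] w 43.7
t 63.49 p [0.5289 0.1799 0.0169] F [ 0.3  0.1 -0.5] w 54.4
(array([ 0.03390231, -0.00153886]), 120.22966766357422, 44.42978286743164, 89.9071273803711) [0.05648895 0.05780324 0.05911046]
```

View pics/w13.png

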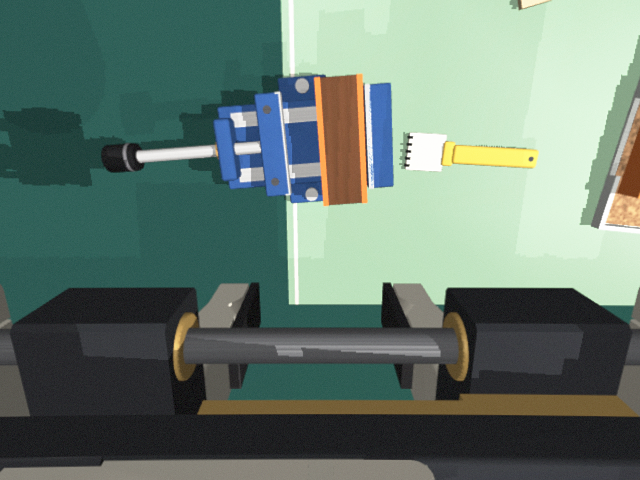

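Run:
```python
from h import *
robot.move_gripper(.62)
k0=VO-.188*VX
go(k0[0],k0[1],.06,VA); robot.servo_line([k0[0],k0[1],-.014],speed=.08); st()
robot.move_gripper(0); st()
f0=np.array(robot.read_force())
for s in [.02,.033,.035,.037,.038,.039,.040,.041,.042,.043,.044,.045,.046]:
    q=k0+VX*s; robot.servo_line([q[0],q[1],-.014],speed=.05); robot.dwell(.1); f=np.array(robot.read_force())-f0
    print(s,f.round(1), ((np.array(robot.read_position())[:2]-k0)@VX).round(4))
    if f[:2]@VX<-12: break
st()
robot.move_gripper(.62); st()
robot.servo_line([q[0],q[1],.12],speed=.15)
robot.goto([0.47,0.18,0.25],R(-90)); im,d,p=grab("wrist","w14"); cl=cloud("wrist",d,p); V=(cl[:,:,:2]-VO)@np.c_[VX,VY]
k=(abs(V[:,:,0]-.035)<.04)&(cl[:,:,2]>.052)&(cl[:,:,2]<.064)&(abs(V[:,:,1])<.09)
print(rect(V[k]),np.percentile(cl[k][:,2],[5,50,95]))
st()
```

```text
t 68.72 p [ 0.5123  0.4006 -0.0135] F [-0.4 -0.5 -0.1] w 54.8
t 69.29 p [ 0.5118  0.4003 -0.0138] F [-2.9  0.3  3.1] w 27.4
0.02 [-0.8  0.3  1.5] 0.0199
0.033 [-1.2  0.1  2.8] 0.0331
0.035 [-1.1  1.9  2.8] 0.0346
0.037 [-1.4  3.3  2.2] 0.0363
0.038 [-1.6  4.1  2.2] 0.0369
0.039 [-3.7  8.   0.5] 0.0369
0.04 [-5.  10.7 -0.6] 0.0369
0.041 [-6.2 14.3 -2.9] 0.0368
t 72.55 p [ 0.5151  0.3635 -0.0138] F [-9.1 14.6  0.2] w 27.4
t 73.24 p [ 0.5152  0.3592 -0.014 ] F [ 0.4  0.2 -0.8] w 54.8
(array([ 0.03692706, -0.00169879]), 119.9276123046875, 44.46522521972656, 90.31496676802635) [0.05654679 0.05783906 0.05913038]
t 75.8 p [0.47   0.1802 0.2494] F [0.1 0.2 0.4] w 54.4
```

View pics/w14.png

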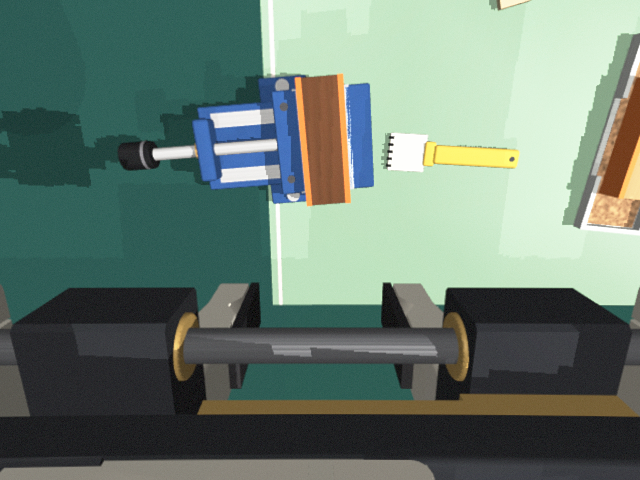

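```bash
cat >> h.py <<'E'
def handle(tag,lo,hi,near,rad=.12):
    im,d,p=load(tag); cl=cloud("wrist",d,p); m=(cv2.inRange(hsv(im),lo,hi)>0)&(np.linalg.norm(cl[:,:,:2]-near,axis=2)<rad)
    m&=(cl[:,:,2]>.0095)&(cl[:,:,2]<.02); r=rect(cl[m]); return r
E
python3 - <<'E'
from h import *
from meas import COL
print(handle("w14",*COL["yellow"],[.51,.01]))
go(.46,-.02,.25,-90); grab("wrist","w15"); grab("side","d15"); st()
print(handle("w15",*COL["yellow"],[.51,.01]), handle("w15",*COL["blue"],[.683,-.05]))
E
```

```text
(array([0.51237408, 0.01719082]), 97.0325698852539, 24.553943634033203, 88.49897003173828)
t 76.72 p [ 0.4603 -0.0193  0.2499] F [ 0.5 -0.8  0.3] w 54.6
(array([0.51225964, 0.01530159]), 100.21895599365234, 24.37594985961914, 88.0877456665039) (array([0., 0.]), 0.0, 0.0, 0.0)
```

View pics/w15.png

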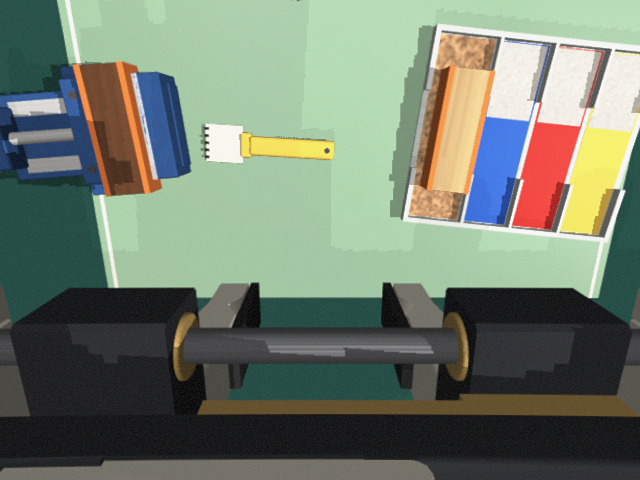

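Run:
```python
from h import *
from meas import COL
im,d,p=load("w15")
a=onplane("wrist",[(224,143.5)],.006,p)[0]; b=onplane("wrist",[(326,150.5)],.012,p)[0]; dv=(a-b)[:2]; print(a,b,np.linalg.norm(dv),np.degrees(np.arctan2(dv[1],dv[0])))
cl=cloud("wrist",d,p); H=hsv(im)
y=(cv2.inRange(H,*COL["yellow"])>0)&(np.linalg.norm(cl[:,:,:2]-[.51,.01],axis=2)<.1)&(cl[:,:,2]>.0095)
l=cv2.fitLine((cl[y][:,:2]*1000).astype(np.float32),cv2.DIST_HUBER,0,.01,.01).ravel(); print(np.degrees(np.arctan2(l[1],l[0]))); ax=np.array(l[:2]); ax*=np.sign(ax[1]); n=np.array([-ax[1],ax[0]])
Q=cl[y][:,:2]; s=Q@ax
print("ends",np.percentile(s,[.5,99.5]))
for lo in np.arange(s.min(),s.max(),.012):
    t=(s>=lo)&(s<lo+.012); print(round(lo-s.min(),3),np.percentile(Q[t]@n,[3,97]).round(4), np.median(Q[t],0).round(4))
w=(cv2.inRange(H,(0,0,170),(180,40,255))>0)&(np.linalg.norm(cl[:,:,:2]-[.51,.085],axis=2)<.04)&(cl[:,:,2]<.02)
print("head",rect(cl[w]),(cl[w][:,:2]@ax).min(),(cl[w][:,:2]@ax).max())
```

```text
[0.51465434 0.08435594 0.006     ] [ 0.50757696 -0.02708895  0.012     ] 0.11166939669012904 86.36627165900985
85.31543
ends [0.00744553 0.10678317]
0.0 [-0.5174 -0.5001] [ 0.5071 -0.0292]
0.012 [-0.5174 -0.5002] [ 0.5072 -0.0163]
0.024 [-0.5171 -0.4999] [ 0.5088 -0.0044]
0.036 [-0.5166 -0.4996] [0.5103 0.0074]
0.048 [-0.5166 -0.4996] [0.5114 0.0192]
0.06 [-0.5163 -0.4995] [0.5124 0.031 ]
0.072 [-0.5158 -0.4992] [0.5125 0.043 ]
0.084 [-0.5183 -0.4961] [0.5135 0.0562]
0.096 [-0.5185 -0.4958] [0.5144 0.0632]
head (array([0.514836 , 0.0850173]), 42.134159088134766, 41.90249252319336, 86.06061553955078) 0.10548684002679477 0.14782732025604242
```

```bash
cat >> h.py <<'E'
def pick(g,yaw):
    Rm=R(yaw); robot.move_gripper(.5)
    p=np.array(robot.read_position())
    if p[2]<.17: robot.servo_line([p[0],p[1],.2],speed=.2)
    robot.goto([g[0],g[1],.08],Rm); robot.servo_line([g[0],g[1],-.015],speed=.1)
    f0=robot.read_force()[2]
    for z in (-.022,-.026,-.0275,-.029):
        robot.servo_line([g[0],g[1],z],speed=.04)
        if robot.read_force()[2]-f0>4: break
    st(); robot.move_gripper(0); st(); robot.servo_line([g[0],g[1],.06],speed=.1); st()
def over(q,yaw):
    p=robot.read_position(); robot.servo_line([p[0],p[1],.16],speed=.2); robot.goto([q[0],q[1],.12],R(yaw)); robot.servo_line([q[0],q[1],.03],speed=.12); st()
def place(q,op,zs=(-.01,-.018,-.021,-.0225,-.024,-.0255,-.027)):
    f0=robot.read_force()[2]
    for z in zs:
        robot.servo_line([q[0],q[1],z],speed=.05); f=robot.read_force()[2]-f0
        if f>4: break
    print(f); st(); robot.move_gripper(op/88); robot.dwell(.2); st(); robot.servo_line([q[0],q[1],.12],speed=.12)
E
python3 - <<'E'
from h import *
pick([.5117,.033],176)
q=SSP-.003*TX
over(q,83.7); grab("scene","s16"); grab("side","d16")
a=cv2.imread('pics/d16.png')[270:450,270:450];b=cv2.imread('pics/s16.png')[250:430,80:260]
cv2.imwrite('pics/16c.png',cv2.resize(cv2.hconcat([a,b]),None,fx=2.2,fy=2.2))
E
```

```text
t 80.87 p [ 0.5116  0.033  -0.0291] F [0.2 0.1 0.6] w 44.0
t 81.39 p [ 0.5117  0.033  -0.029 ] F [-0.8  0.6  0.8] w 19.4
t 82.43 p [0.5112 0.0328 0.0594] F [-0.2 -0.3 -1.2] w 19.5
t 85.35 p [ 0.5054 -0.33    0.0307] F [-0.1  0.5 -0.3] w 19.5
```

View pics/16c.png

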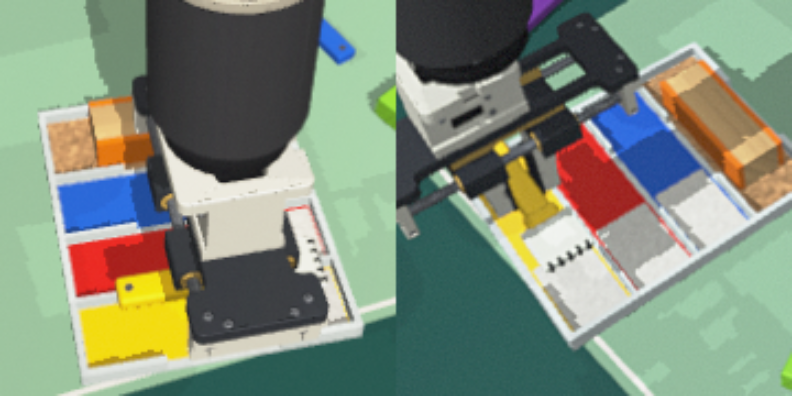

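Run:
```python
from h import *
place(SSP-.003*TX,30)
robot.goto([.46,-.24,.25],R(-90)); grab("wrist","w17")
robot.goto([.62,-.09,.25],R(-90)); grab("wrist","w18"); st()
```

```text
4.916181927362755
t 87.71 p [ 0.505 -0.33  -0.025] F [-1.   0.2  4.2] w 19.6
t 88.38 p [ 0.5047 -0.3299 -0.0256] F [ 0.8 -1.   0.5] w 29.8
t 93.34 p [ 0.6198 -0.0903  0.25  ] F [-0.3 -0.1 -0.9] w 30.1
```

View pics/w17.png

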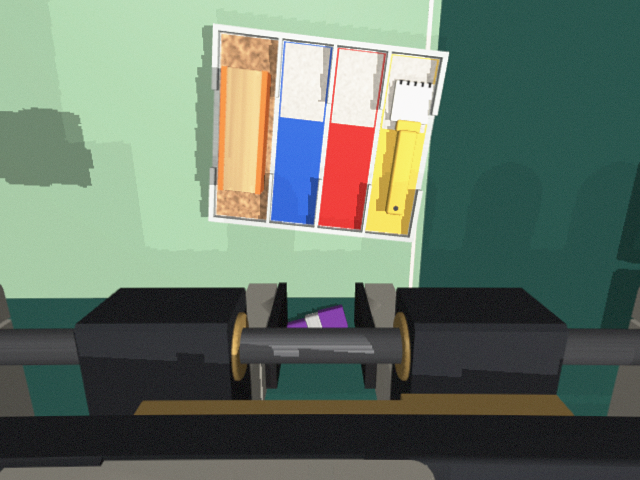

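View pics/w18.png

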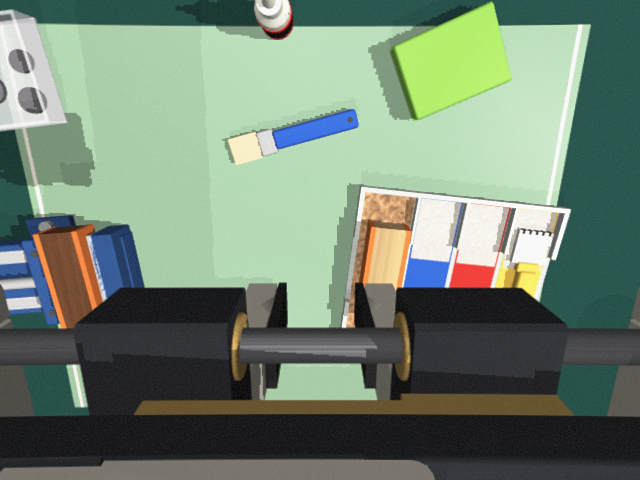

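Run:
```python
from h import *
from meas import COL
im,d,p=load("w18"); cl=cloud("wrist",d,p); H=hsv(im); W=np.array([.683,-.05])
y=(cv2.inRange(H,*COL["blue"])>0)&(np.linalg.norm(cl[:,:,:2]-W,axis=2)<.12)&(cl[:,:,2]>.0095)&(cl[:,:,2]<.02)
print(rect(cl[y])); P=onplane("wrist",np.argwhere(y)[:,::-1],.012,p); c,w,h,a=rect(P); print(c,w,h,a)
ax=np.array([np.cos(np.radians(a)),np.sin(np.radians(a))]); n=np.array([-ax[1],ax[0]])
hd=onplane("wrist",[(244,147)],.008,p)[0][:2]; print(hd,(hd-c)@ax,(hd-c)@n)
print("grip",c+.021*ax)
```

```text
(array([ 0.68989575, -0.08492226]), 90.12843322753906, 19.061092376708984, 105.06904029846191)
[ 0.68990363 -0.08490204] 90.31446075439453 19.046295166015625 105.00662612915039
[ 0.67069129 -0.00733592] 0.07989545577814211 -0.001527140677633608
grip [ 0.68446608 -0.06461822]
```

Run:
```python
from h import *
grab("side","d19a")
pick([.6845,-.0646],195)
q=SBR-.003*TX-.005*TY
over(q,83.7); grab("scene","s19"); grab("side","d19")
a=cv2.imread('pics/d19.png')[270:450,270:450];b=cv2.imread('pics/s19.png')[250:430,80:260]
cv2.imwrite('pics/19c.png',cv2.resize(cv2.hconcat([a,b]),None,fx=2.2,fy=2.2))
```

```text
t 97.29 p [ 0.6844 -0.0646 -0.0291] F [0.5 0.  0.6] w 44.2
t 97.82 p [ 0.6845 -0.0646 -0.029 ] F [ 0.1 -0.3  0.7] w 19.9
t 98.86 p [ 0.6839 -0.0646  0.0592] F [0.3 0.4 0.3] w 19.9
t 101.91 p [ 0.517  -0.2241  0.0306] F [-0.3 -0.5 -0.3] w 19.7
```

View pics/19c.png

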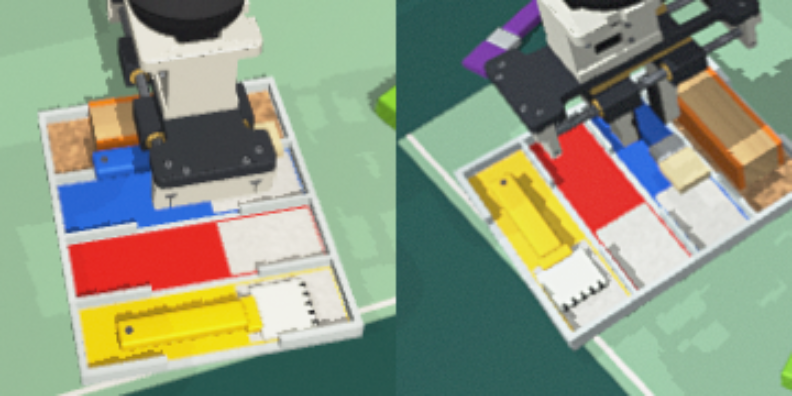

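Run:
```python
from h import *
q=SBR-.003*TX-.005*TY
place(q,28)
robot.servo_line([q[0],q[1],.2],speed=.2)
robot.goto([.42,-.17,.28],R(-90)); im,d,p=grab("wrist","w20"); cl=cloud("wrist",d,p)
k=(cl[:,:,2]>.028)&(cl[:,:,2]<.05)&(np.linalg.norm(cl[:,:,:2]-SB,axis=2)<.09); r=rect(cl[k]); print("bar",(r[0]-SB)@np.c_[TX,TY],r[1:],np.percentile(cl[k][:,2],[5,95]))
from meas import COL
for nm,S,C in [("brush",SBR,"blue"),("spreader",SSP,"yellow")]:
    W=(cl[:,:,:2]-S)@np.c_[TX,TY]; k=(cv2.inRange(hsv(im),*COL[C])>0)&(abs(W[:,:,1])<.026)&(abs(W[:,:,0])<.09)&(cl[:,:,2]>.0125)
    print(nm,rect(W[k]),np.percentile(cl[k][:,2],[5,50,95]))
robot.goto([.47,.18,.28],R(-90)); im,d,p=grab("wrist","w21"); cl=cloud("wrist",d,p)
V=(cl[:,:,:2]-VO)@np.c_[VX,VY]; k=(abs(V[:,:,0]-.035)<.04)&(cl[:,:,2]>.052)&(cl[:,:,2]<.064)&(abs(V[:,:,1])<.09); print("dark",rect(V[k]))
grab("scene","s21"); grab("side","d21"); st()
```

```text
5.939915460496247
t 104.27 p [ 0.5167 -0.224  -0.025 ] F [-1.6  0.6  5.5] w 19.7
t 104.9 p [ 0.5164 -0.224  -0.0255] F [-0.2  0.1  0.3] w 27.8
bar [ 5.33464236e-05 -1.07946137e-03] (120.23711395263672, 44.30704116821289, 173.7677459716797) [0.03444459 0.03728272]
brush (array([-0.02361848, -0.00588149]), 90.93748474121094, 20.126745223999023, 0.002359949052333832) [0.01552459 0.0176148  0.0191209 ]
spreader (array([-0.02102436,  0.00032444]), 99.74604034423828, 23.708660125732422, 179.75633239746094) [0.01363926 0.01703008 0.01893386]
dark (array([ 0.0369096 , -0.00178537]), 119.77266693115234, 44.3466796875, 90.29057276248932)
t 110.99 p [0.4702 0.179  0.2802] F [0.2 0.3 1. ] w 28.2
```

View pics/w20.png

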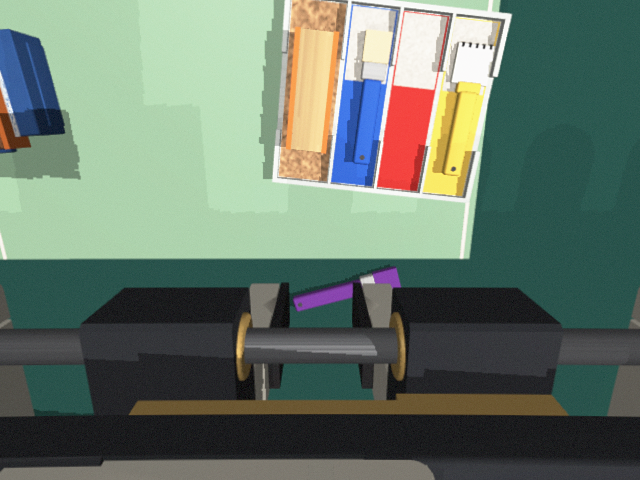

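View pics/s21.png

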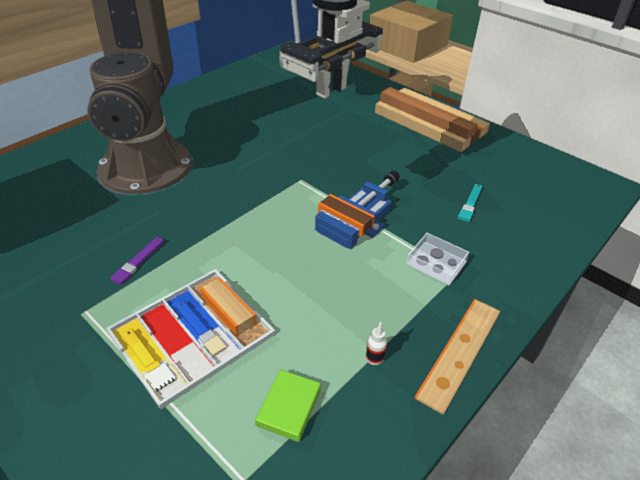

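View pics/d21.png

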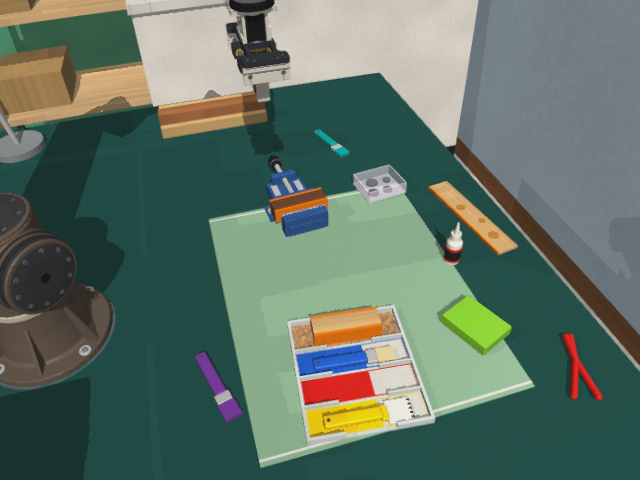

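Run:
```python
from meas import *
for t in ["w1","w13","w14","w21"]:
    im,d,p=load(t); cl=cloud("wrist",d,p); V=(cl[:,:,:2]-VO)@np.c_[VX,VY]
    k=(V[:,:,0]<-.095)&(V[:,:,0]>-.23)&(abs(V[:,:,1])<.02)&(cl[:,:,2]>.046)&(cl[:,:,2]<.06)
    B=masks(im,"blue"); j=B&(abs(cl[:,:,2]-.046)<.003)&(V[:,:,0]>-.065)&(V[:,:,0]<.03)&(abs(V[:,:,1])<.055)
    b=(abs(V[:,:,0]-.03)<.045)&(cl[:,:,2]>.053)&(cl[:,:,2]<.064)&(abs(V[:,:,1])<.07)
    print(t,"knob",np.percentile(V[k][:,0],[1,50,99]).round(4),"jaw",np.percentile(V[j][:,0],[1,50,99]).round(4),"bar",rect(V[b])[0].round(4))
```

```text
w1 knob [-0.1668 -0.1503 -0.1359] jaw [-0.0103  0.0005  0.0111] bar [0.0366 0.0072]
w13 knob [-0.203  -0.1866 -0.1717] jaw [-0.0463 -0.0353 -0.0249] bar [ 0.0339 -0.0015]
w14 knob [-0.166  -0.1498 -0.1348] jaw [-0.0094  0.0013  0.012 ] bar [ 0.0369 -0.0017]
w21 knob [-0.1658 -0.1499 -0.135 ] jaw [-0.0094  0.0014  0.0119] bar [ 0.0369 -0.0018]
```

Run:
```python
from h import *
robot.job_done(); st()
```

```text
the job is handed in; nothing more can be done
the job is handed in; nothing more can be done
```

I finished the whole job and handed it in at about 111 s. The hand-in gives no verdict, so everything below is from my own camera checks.

**What I did:**
- Drew the jaw open to a gap of about 84 mm while the light bar lay in the vise.
- Laid the light bar in the cork compartment.
- Laid the dark bar in the vise and pushed the jaw home on it.
- Laid the spreader and the brush in the yellow and blue compartments. I saw no knife in any picture.

**Last checks:**

| Item | Result |
|---|---|
| Light bar | within about 1 mm of the cork compartment's centre, lying flat |
| Dark bar | at vise x = 37 mm, y = -2 mm, on the bed |
| Jaw | 0.6 to 0.9 mm tighter than at the start, so a gap of about 44 mm |
| Brush | 6 mm off its centre line, head on the drip strip |
| Spreader | on its centre line, head on the drip strip |
| Glue bottle, wipes, disc box | no visible movement in the pictures; I did not measure them |

**What failed or disagreed on the way:**
- **Fingertips:** they sit about 31 mm higher than the reported tool point. The first pull therefore dragged the knob from on top instead of pinching it, and the first grasp of the light bar closed on air. I touched the mat to measure the offset and corrected every later move.
- **Brush:** it had been knocked a few centimetres aside, which I caught by looking again before gripping it.
- **Camera height:** the wrist camera's depth reads about 2 mm high, which I allowed for.

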